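# Cork a storage jar in the lever press

## Robot

A 6-joint arm with a two-finger parallel gripper is mounted at the origin on a cart in front of the work surface, level with it; the furniture and walls round the work are solid. World frame = base frame: x ahead of the robot, y to its left, z up, the work surface at z = 0. Lengths are in m, angles in degrees, forces in N, time in s.
With the tool pointing down it reaches from about 0.275 to 0.825 m from the base axis. Payload 4.9 kg.
Tool frame: the origin (TCP) lies at the very end of the fingers, on their centre line; the grasp point (between the pads) lies robot.tcp_to_grasp behind it (robot.tcp_to_grasp is the distance from the TCP to the grasp point, in m); z points along the fingers, y is the line along which they close (so a half turn about z gives the same grasp; the last joint's range is limited). The gripper opens to 85 mm and grips with 20 to 120 N. Pads are 22 mm wide; open, the fingers measure 114 mm over their backs; the gripper's body (76 mm by 85 mm) begins 54 mm behind the grasp point. The pads swing forward as they close: fully open they stand 13 mm farther back than shut.
Start: joints at [-81.429, 18.69, -11.035, 60.275, 0, 82.311], TCP at [0.154, -0.528, 0.231] pointing down, gripper open.
Joint ranges: [-152.03, 152.03], [-55.5, 102.48], [-74.3, 77.21], [-110.64, 120.58], [-84.22, 78.4], [-180, 180]. Speed limits (degrees/s): [147.25, 147.25, 180, 180, 180, 180].

## Interface

Orientations are given as a 3x3 rotation matrix whose columns are the frame's x, y, z axes.
In Python, from rig import robot gives the robot as it stands. The module is installed in compiled form; this text tells all that it offers.
- The arm moves only by the tool apply_moves, never from a script. Its argument "motion" is a list of rows, each an object with "travel": the shift along the tool's x, y, z in units of 25 mm (1.0 is 25 mm), a list of three; "turn": the turn, a rotation vector about the tool's x, y, z in units of 5 degrees (1.0 is 5 degrees), a list of three; "grip": the opening, from -1 (shut) to 1 (fully open). In form: [{"travel": [tx, ty, tz], "turn": [wx, wy, wz], "grip": grip}, ...]. A call has 1 to 12 rows; each row is the pose to reach, as a shift and turn from the pose commanded when the call began, along the tool's axes at that moment; what a row does not reach only later rows make up. A row lasts 1/10 s, in which the tool goes at most 50 mm and 8.59 degrees, less where a joint would pass 70% of its speed; a pose out of reach is approached as far as the arm can. A call with a gripper value outside its range is refused whole. The fingers move at their own pace and stop on an object; "newtons" is the grip in N (left out, the last holds). Time passes only in rows, so rows that repeat a pose let the fingers close. It gives the time, the measured TCP pose, the force, the opening and the grip force at its end, in the units of the state.
- robot.get_obs(): the state, without advancing time (a new reading comes with each control period).
- robot.grab_frame(name): name is "scene" or "top" or "wrist"; returns a dict with "pixels" (400x640x3 uint8, blue, green, red), "K" (3x3 intrinsics, pixels), "k1" (the pictures are not rectified: a ray, as slopes to the right and down, at radius r is drawn at 1 + k1 r^2 times it, then the intrinsics apply), "R" (3x3) and "t" (3): a world point X has camera coordinates R X + t. Camera axes: x right, y down, z forward; pixel columns grow to the right and rows downward; lengths in m; the calibration is good to about 2 mm. A picture is of the moment at which its call begins. There is no depth.
- robot.hand_in(): hands the job in; it is judged then, once.
Trained networks look in a picture, given as the dict that the camera call returned (one of the last four; its "shot" number tells which), for a name from the list of things; names that differ only in an ending like _2 or _b are one class to them, and where a whole thing is asked for, a point or a joint stands for the part that bears it (a point fixed in the world has none). Each returns a list of dicts, best first, with "confidence" (0 to 1); they miss things now and then, are a little off and sometimes report something else, mostly with a low value. They report only what shows in the picture. A call takes as long as a camera call. They do not tell look-alikes from the thing itself.
- robot.recognise(query, picture): "uv" ([column, row] in pixels, amid what is visible of it).
The state is a dict: "t": time; "joints": joint angles; "qvel": joint speeds; "joint_efforts": joint torques, N m; "eef_pos": TCP position; "tool_rot": TCP orientation; "force": force on the tool from outside, world axes, zero at the start; "torque": the same for the moment, N m; "finger_gap": finger opening in m; "grip_force": force on a finger pad.
Only numpy, scipy, OpenCV 4.12 (cv2) and the standard library are available. Lean on these libraries where they do the work, as an engineer would, in place of code of your own. Each camera call takes 0.05 s, during which the arm holds its last target. There are 200 camera calls.

## Task

Close the white jar with the bench corking press. First turn the press's numbered sleeve until it clicks in at 3; then stand the jar, upright, inside the ring on the press and pull the lever right down until the cork is fully home. Ease the lever slowly back up to its rest, never letting it fly up, and leave the corked jar standing in the ring, the sleeve at 3 and the other things where they are.

Things in the scene. Friction and masses are not known exactly. Their poses are not given: they have to be found in the camera images.
- jar: loose white ceramic jar, on the chopping board at the start. Origin: centre of its underside, z up its axis. Diameter 58 (straight walls to 48 above the foot), narrowing to a 48 neck, whose top is 58 above the foot. A brown cork, diameter 36, stands in it: cork top 71 above the foot at the start, 63 when fully home. About 0.3 kg
- cork (a joint): how far the cork is pressed into the jar, m: 0 as found, 0.008 fully home; about 10 N moves it and it stays where it is left
- nest (a point): centre of the jar's place on the press, on its floor, 14 mm above the worktop: a rubber pad inside a low aluminium ring, 74 inner diameter, 5 high. Axes: z up, +x to the back of the press (its hinge), -y to its sleeve side. The press is fixed, on a wooden base, its front (-x) roughly to the robot
- hinge (a point): middle of the lever's hinge line, 90 behind the nest centre and 110 above the worktop; axes as those of nest, the hinge line runs along its y. Two aluminium uprights carry the hinge at 63 to 73 either side, up to 128 high
- handle (a point): middle of the lever's grip: a round light-wood bar, 18 in diameter, 101 long, parallel to the hinge line and 175 from it, between two flat fork arms (9 thick, centres 110 apart). Axes turn with the lever. A ram foot, 40 in diameter, between the arms 90 from the hinge, presses the cork
- lever (a joint): lever angle, rad: 0 = at rest, nearly upright (88 degrees above level-to-the-front, grip 285 above the worktop); grows as the grip is pulled forward and down; at 1.54 it points level to the front, grip 110 high, and the cork is fully home. A spring lifts it: 2 N at the grip at the top, 6 N at the bottom, 6 N more while the cork moves; let go low down it flies up over 2 rad/s
- sleeve_grip (a point): point on the numbered sleeve's axis at the height to grip. Its z is that axis, outwards, leaning 30 degrees from vertical to the press's front; -x points to the fixed white index mark. On a sloping column at the press's right (-y): a knurled steel crown, diameter 44, from 22 below this point to 12 above; under it a black skirt, diameter 72, with white numbers 1 to 8
- sleeve (a joint): sleeve angle, rad, about the z of sleeve_grip, anticlockwise seen from outside; eight detents 0.35 apart: 0 = number 1 at the index mark, 0.35 = 2, 0.70 = 3, ... 2.45 = 8; numbers fall as it turns clockwise. A click takes about 0.1 N m. A white ridge on top of the crown points to number 1. It starts somewhere from 5 to 7
- tomato: bystander: tomato, loose; origin at the centre of its underside
- garlic: bystander: garlic bulb, loose; origin at the centre of its underside
- milk_tin: bystander: tall tin, loose; origin at the centre of its underside
- mug: bystander: cream mug, loose; origin at the centre of its underside
- onion: bystander: red onion, loose; origin at the centre of its underside
- board: wooden chopping board, 200 x 300 x 22, fixed; origin under its centre
Things that resemble listed ones, but are neither listed nor needed, are in the scene too. What is shaped like the jar but blue or yellow is not meant.

How it is judged:
By the outcome, as a careful person would: the job done as asked, in the order asked, and still so for the second after the job is handed in, with the robot touching nothing.
It also fails if it takes over 72 s, if anything falls off the work surface, if the arm or the gripper's body presses on something with over 40 N, if the wrist force passes 120 N, or if a joint passes its speed limit or range.

## Working session

There is one attempt and no reset: what is moved stays moved. The work goes in short steps, Python scripts to look and compute and a tool call to move; the robot and the scene stay as the last step left them, time stands still between calls to the robot, and variables do not carry over. Pictures are saved under pics/ and viewed, at most 11 in all, crops included, and the job is handed in when it is done.

Besides the shell and the picture viewer there is one more tool, called after "Call:" in YAML: its name, and indented under it one key for each argument. apply_moves: Moves the arm, as the interface text tells. Its arguments: {"type":"object","properties":{"motion":{"type":"array"},"newtons":{"type":"number"}},"required":["motion"]}

```bash
mkdir -p pics
cat > h.py <<'E'
import numpy as np, cv2
from rig import robot
def ray(p,uv):
    K=p["K"];k=p["k1"]
    d=np.array([(uv[0]-K[0,2])/K[0,0],(uv[1]-K[1,2])/K[1,1]])
    s=d.copy()
    for _ in range(20): s=d/(1+k*(s@s))
    R=np.array(p["R"]);t=np.array(p["t"])
    v=R.T@np.array([s[0],s[1],1]); return -R.T@t, v/np.linalg.norm(v)
def onz(p,uv,z):
    c,v=ray(p,uv); return c+v*(z-c[2])/v[2]
def tri(obs):
    A=np.zeros((3,3));b=np.zeros(3);L=[]
    for p,uv in obs:
        c,v=ray(p,uv);M=np.eye(3)-np.outer(v,v);A+=M;b+=M@c;L.append((c,v))
    X=np.linalg.solve(A,b)
    return X,[np.linalg.norm(np.cross(X-c,v)) for c,v in L]
def proj(p,X):
    x=np.array(p["R"])@np.asarray(X)+np.array(p["t"]);s=x[:2]/x[2];s=s*(1+p["k1"]*(s@s))
    return np.array([p["K"][0,0]*s[0]+p["K"][0,2],p["K"][1,1]*s[1]+p["K"][1,2]])
def st():
    o=robot.get_obs();print("t",o["t"],"pos",np.round(o["eef_pos"],4),"gap",o["finger_gap"],"F",np.round(o["force"],1),"j",np.round(o["joints"],1));print(np.round(o["tool_rot"],3));return o
E
python3 - <<'E'
from h import *
o=st();print(robot.tcp_to_grasp)
P={}
for n in("scene","top"):
    p=robot.grab_frame(n);P[n]=p;cv2.imwrite(f"pics/{n}0.png",p["pixels"]);c,_=ray(p,(320,200));print(n,c.round(3),p["K"][0,0])
    for q in("jar","cork","handle","lever","sleeve","sleeve_grip","nest","hinge","tomato","garlic","milk_tin","mug","onion","board"):
        try:
            print(n,q,[(np.round(d["uv"]).tolist(),round(d["confidence"],2)) for d in robot.recognise(q,p)])
        except Exception as e: print(q,e)
import pickle;pickle.dump(P,open("p0.pkl","wb"))
E
```

```text
t 0.0 pos [ 0.1539 -0.5274  0.2305] gap 0.08524640895842689 F [-1.  -0.  -0.1] j [-81.4  18.7 -11.1  60.3   0.   82.3]
[[ 0.96   0.28  -0.   ]
 [ 0.28  -0.96   0.002]
 [ 0.    -0.002 -1.   ]]
0.0187
scene [-0.37  -1.033  1.066] 452.0920814172364
scene jar [([346.0, 324.0], 0.83), ([318.0, 268.0], 0.59), ([368.0, 286.0], 0.52), ([330.0, 311.0], 0.52)]
scene cork [([365.0, 289.0], 0.64), ([368.0, 279.0], 0.58), ([347.0, 312.0], 0.4)]
scene handle []
scene lever []
scene sleeve []
scene sleeve_grip [([279.0, 234.0], 0.62)]
scene nest [([326.0, 238.0], 0.7)]
scene hinge [([323.0, 237.0], 0.93), ([365.0, 241.0], 0.66), ([371.0, 281.0], 0.52)]
scene tomato [([416.0, 309.0], 0.63)]
scene garlic [([280.0, 235.0], 0.69)]
scene milk_tin [([303.0, 184.0], 0.82), ([290.0, 177.0], 0.28), ([366.0, 288.0], 0.27)]
scene mug [([251.0, 179.0], 0.55)]
scene onion [([290.0, 178.0], 0.48)]
scene board [([391.0, 308.0], 0.7)]
top [ 0.36  -0.052  1.475] 393.7503341626979
top jar [([389.0, 262.0], 0.78), ([400.0, 225.0], 0.62), ([414.0, 260.0], 0.59), ([349.0, 233.0], 0.57), ([228.0, 155.0], 0.17)]
top cork [([414.0, 259.0], 0.49), ([351.0, 232.0], 0.47), ([391.0, 258.0], 0.45)]
top handle [([308.0, 159.0], 0.61)]
top lever [([307.0, 158.0], 0.69)]
top sleeve [([348.0, 180.0], 0.62)]
top sleeve_grip [([348.0, 182.0], 0.84)]
top nest []
top hinge [([317.0, 179.0], 0.63)]
top tomato [([442.0, 207.0], 0.74)]
top garlic [([287.0, 234.0], 0.53)]
top milk_tin [([231.0, 154.0], 0.78)]
top mug [([188.0, 212.0], 0.56)]
top onion [([207.0, 160.0], 0.62), ([312.0, 157.0], 0.29)]
top board [([405.0, 208.0], 0.56), ([440.0, 206.0], 0.28)]
```

View pics/scene0.png

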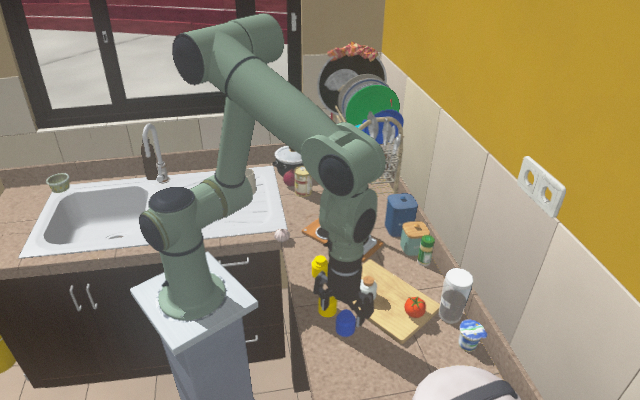

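View pics/top0.png

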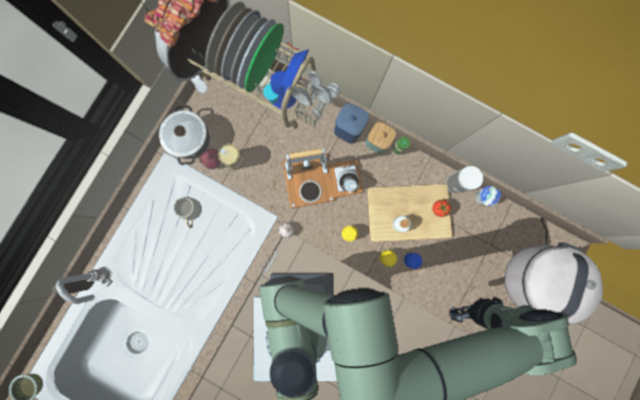

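Scene view: the press is hidden behind the arm near (345,240). The white jar is at (368,286) on the board. Top view: press base at about (320,180), nest disc (311,190), grip/hinge bar (307,160) and sleeve (347,180).
Jar candidates in the top view: white (402,224) on the board, yellow (349,233), yellow (389,258), blue (414,260). I choose the white one.

Run:
```python
from h import *
import pickle
P=pickle.load(open("p0.pkl","rb"));t=P["top"];s=P["scene"]
print("jar tri",tri([(t,(402,221)),(s,(368,280))]))
for n,uv,z in(("jartop",(402,221),.09),("nest",(311,190),.014),("sleeve",(347,178),.08),("bar",(307,158),.285),("hinge",(307,158),.11),("tom",(442,208),.02),("yel",(349,233),.05),("garlic",(287,229),.02),("yel2",(389,258),.05),("blue",(414,260),.05),("whitetin",(468,180),.1)): print(n,onz(t,uv,z).round(3))
c=np.array(t["pixels"])[130:280,270:470];cv2.imwrite("pics/topc.png",cv2.resize(c,(800,600),interpolation=cv2.INTER_CUBIC))
w=robot.grab_frame("wrist");R=robot.get_obs()["tool_rot"];c,v=ray(w,(320,200));print("cam in tool",np.array(R).T@(c-np.array(robot.get_obs()["eef_pos"])),np.array(R).T@v,w["K"][0,0],(np.array(w["R"])@R).round(2))
```

```text
jar tri (array([ 0.4181346 , -0.37725619,  0.08079501]), [np.float64(0.0019474643428884606), np.float64(0.0019474643428884742)])
jartop [ 0.419 -0.376  0.09 ]
nest [ 0.541 -0.057  0.014]
sleeve [ 0.575 -0.186  0.08 ]
bar [ 0.606 -0.045  0.285]
hinge [ 0.643 -0.044  0.11 ]
tom [ 0.469 -0.543  0.02 ]
yel [ 0.379 -0.193  0.05 ]
garlic [0.396 0.032 0.02 ]
yel2 [ 0.289 -0.335  0.05 ]
blue [ 0.281 -0.425  0.05 ]
whitetin [ 0.562 -0.613  0.1  ]
cam in tool [ 0.0812227  -0.00105201 -0.14160521] [-0.31882127 -0.00972464  0.94776497] 359.94450573772116 [[-0.    1.    0.  ]
 [-0.95  0.   -0.31]
 [-0.31 -0.    0.95]]
```

View pics/topc.png

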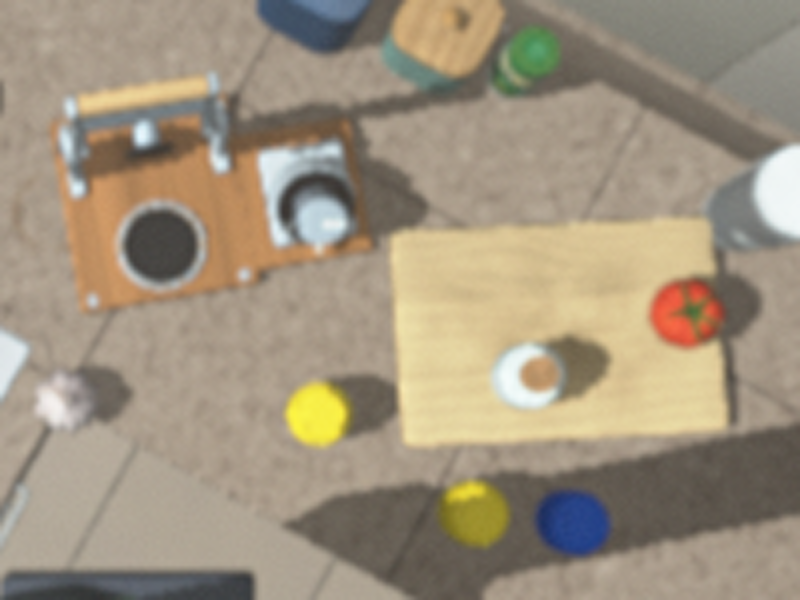

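The crop shows the white jar with its brown cork at (530,375), on the board. The yellow pots at (318,413) and (475,515) and the blue one at (573,522) stand off the board. The ring with its black pad is at (161,243), the sleeve at (315,210) and the lever bar at (145,93). I'll move to a wrist view of the press.

Call:
apply_moves:
  motion:
    - {"travel": [16, -12, -3.6], "turn": [0, 0, -34], "grip": 1}
    - {"travel": [16, -12, -3.6], "turn": [0, 0, -34], "grip": 1}
    - {"travel": [16, -12, -3.6], "turn": [0, 0, -34], "grip": 1}
    - {"travel": [16, -12, -3.6], "turn": [0, 0, -34], "grip": 1}
    - {"travel": [16, -12, -3.6], "turn": [0, 0, -34], "grip": 1}
    - {"travel": [16, -12, -3.6], "turn": [0, 0, -34], "grip": 1}
    - {"travel": [16, -12, -3.6], "turn": [0, 0, -34], "grip": 1}
    - {"travel": [16, -12, -3.6], "turn": [0, 0, -34], "grip": 1}
    - {"travel": [16, -12, -3.6], "turn": [0, 0, -34], "grip": 1}
    - {"travel": [16, -12, -3.6], "turn": [0, 0, -34], "grip": 1}
    - {"travel": [16, -12, -3.6], "turn": [0, 0, -34], "grip": 1}
    - {"travel": [16, -12, -3.6], "turn": [0, 0, -34], "grip": 1}

```text
t: 2.75
eef_pos: [0.4553, -0.1261, 0.3217]
tool_rot: [[-0.5, 0.866, 0.001], [0.866, 0.5, -0.0], [-0.001, 0.001, -1.0]]
force: [0.0, -1.3, -0.6]
finger_gap: 0.0852
grip_force: 0.0
```

```bash
cat >> h.py <<'E'
def togo(Xw,Rw):
    "travel and turn units from now to pose"
    from scipy.spatial.transform import Rotation as Ro
    o=robot.get_obs();R=np.array(o["tool_rot"])
    print("travel",(R.T@(np.array(Xw)-o["eef_pos"])/.025).round(2),"turn",(np.degrees(Ro.from_matrix(R.T@Rw).as_rotvec())/5).round(2))
def rpy(yaw):
    a=np.radians(yaw);x=np.array([np.cos(a),np.sin(a),0]);z=np.array([0,0,-1.]);return np.stack([x,np.cross(z,x),z],1)
E
python3 -c "
from h import *
st();togo([.45,-.13,.32],rpy(186))"
```

```text
t 2.75 pos [ 0.4553 -0.1261  0.3217] gap 0.0851815244870369 F [ 0.  -1.3 -0.6] j [-24.4   7.6 -12.2  70.2   0.   35.5]
[[-0.5    0.866  0.001]
 [ 0.866  0.5   -0.   ]
 [-0.001  0.001 -1.   ]]
travel [-0.03 -0.26  0.07] turn [ 0.00e+00  1.00e-02 -1.32e+01]
```

Call:
apply_moves:
  motion:
    - {"travel": [0, 0, 0], "turn": [0, 0, -13.2], "grip": 1}
    - {"travel": [0, 0, 0], "turn": [0, 0, -13.2], "grip": 1}
    - {"travel": [0, 0, 0], "turn": [0, 0, -13.2], "grip": 1}
    - {"travel": [0, 0, 0], "turn": [0, 0, -13.2], "grip": 1}
    - {"travel": [0, 0, 0], "turn": [0, 0, -13.2], "grip": 1}
    - {"travel": [0, 0, 0], "turn": [0, 0, -13.2], "grip": 1}
    - {"travel": [0, 0, 0], "turn": [0, 0, -13.2], "grip": 1}
    - {"travel": [0, 0, 0], "turn": [0, 0, -13.2], "grip": 1}
    - {"travel": [0, 0, 0], "turn": [0, 0, -13.2], "grip": 1}
    - {"travel": [0, 0, 0], "turn": [0, 0, -13.2], "grip": 1}

```text
t: 3.75
eef_pos: [0.454, -0.128, 0.3213]
tool_rot: [[-0.996, -0.092, 0.0], [-0.092, 0.996, -0.0], [-0.0, -0.0, -1.0]]
force: [0.1, -0.2, 0.8]
finger_gap: 0.0854
grip_force: 0.0
```

Run:
```python
from h import *
import pickle
st()
p=robot.grab_frame("wrist");cv2.imwrite("pics/w1.png",cv2.resize(cv2.rotate(p["pixels"],cv2.ROTATE_180),(800,500)))
for q in("sleeve","sleeve_grip","handle","hinge","nest"):
    print(q,[(np.round(d["uv"]).tolist(),round(d["confidence"],2)) for d in robot.recognise(q,p)])
pickle.dump(p,open("w1.pkl","wb"))
```

```text
t 3.75 pos [ 0.454  -0.128   0.3213] gap 0.08538975532209682 F [ 0.1 -0.2  0.8] j [-24.7   7.6 -12.3  70.2   0.  -30. ]
[[-0.996 -0.092  0.   ]
 [-0.092  0.996 -0.   ]
 [-0.    -0.    -1.   ]]
sleeve [([264.0, 242.0], 0.62), ([350.0, 245.0], 0.27)]
sleeve_grip [([267.0, 241.0], 0.87), ([352.0, 244.0], 0.68)]
handle [([394.0, 365.0], 0.92), ([464.0, 112.0], 0.63)]
hinge [([353.0, 246.0], 0.63)]
nest [([356.0, 245.0], 0.76)]
```

View pics/w1.png

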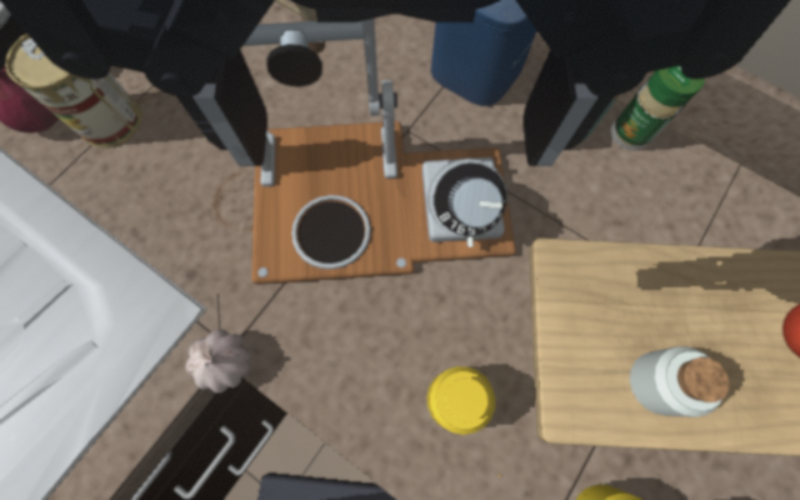

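The wrist view shows the ring at (331,232), the uprights at (268,158) and (388,130), the ram foot at (293,62) and the crown top at (478,200). The white ridge points right and the index mark is at (470,240). Next I fit the press pose and the sleeve.

Run:
```python
from h import *
import pickle
t=pickle.load(open("p0.pkl","rb"))["top"];w=pickle.load(open("w1.pkl","rb"))
D=lambda u,v:(639-u/1.25,399-v/1.25)
def C(u,v): return (270+u/4,130+v/4)
nt=[(t,C(161,243)),(w,D(331,232))]
X,e=tri(nt);print("ring",X.round(4),np.round(e,4), onz(t,nt[0][1],.017),onz(w,nt[1][1],.017))
S,e=tri([(t,C(323,213)),(w,D(477,200))]);print("crown top",S.round(4),np.round(e,4))
for nm,uv in(("BLc",(254,281)),("BRc",(512,253)),("TLc",(255,130)),("TRc",(500,150)),("sc1",(262,272)),("sc2",(401,263))): print(nm,onz(w,D(*uv),.013).round(4))
H,e=tri([(t,C(145,92)),(w,(394,365))]);print("handle",H.round(4),np.round(e,4))
n=onz(w,D(331,232),.017)
for yaw in(2,5,8):
    a=np.radians(yaw);ex=np.array([np.cos(a),np.sin(a)]);ey=np.array([-ex[1],ex[0]])
    d=S[:2]-n[:2];print(yaw,"crown in nest",d@ex,d@ey)
# pixel crops
im=cv2.rotate(w["pixels"],cv2.ROTATE_180)
c=im[110:210,330:420];cv2.imwrite("pics/slv.png",cv2.resize(c,(540,600),interpolation=cv2.INTER_CUBIC))
```

```text
ring [ 0.5362 -0.053   0.02  ] [0.0018 0.0018] [ 0.53765976 -0.05440718  0.017     ] [ 0.53613829 -0.05104027  0.017     ]
crown top [ 0.5561 -0.1965  0.0817] [0.0027 0.0027]
BLc [0.4767 0.0216 0.013 ]
BRc [ 0.5315 -0.2433  0.013 ]
TLc [0.6551 0.055  0.013 ]
TRc [ 0.6544 -0.2286  0.013 ]
sc1 [0.487  0.0151 0.013 ]
sc2 [ 0.5099 -0.1279  0.013 ]
handle [ 0.6467 -0.0387  0.1668] [0.0032 0.0032]
2 crown in nest 0.014872032154766724 -0.14608784207727493
5 crown in nest 0.007206003640987406 -0.14666597579102425
8 crown in nest -0.0004797760278886856 -0.14684210825975735
```

View pics/slv.png

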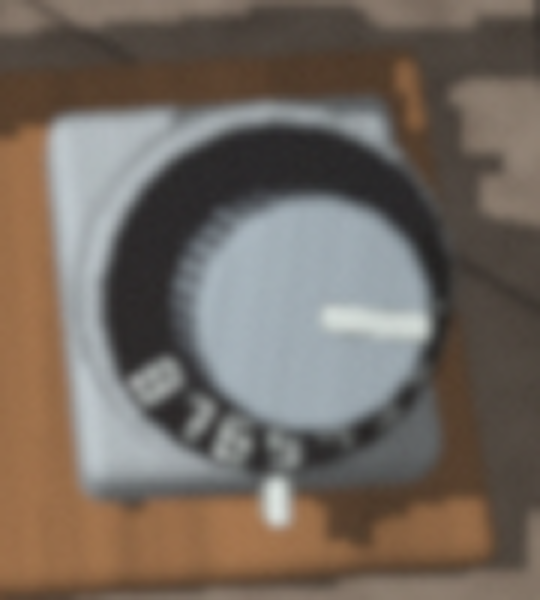

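The numbers read 8, 7, 6, 5 from left to right, with 5 at the index mark (277,500). The ridge agrees at about 80 degrees, so the sleeve needs 40 degrees clockwise. I go to the pre-grasp pose and re-measure there.

```bash
cat >> h.py <<'E'
PSI=9.5
def sframe(psi,rot):
    a=np.radians(psi);zs=np.array([-.5*np.cos(a),-.5*np.sin(a),np.cos(np.pi/6)])
    z=-zs;x=np.array([-np.cos(a),-np.sin(a),0])*np.cos(np.pi/6)+np.array([0,0,-.5]);y=np.cross(z,x)
    R=np.stack([x,y,z],1);c,s=np.cos(np.radians(rot)),np.sin(np.radians(rot))
    return R@np.array([[c,-s,0],[s,c,0],[0,0,1]]),zs
E
python3 -c "
from h import *
R,zs=sframe(9.5,-20);G=np.array([.562,-.1955,.0713]);togo(G-.0157*zs+.09*zs,R);print(R.round(3))"
```

```text
travel [-2.57 -3.2   7.42] turn [ 0.83 -5.99 -4.72]
[[-0.746 -0.447  0.493]
 [-0.472  0.878  0.083]
 [-0.47  -0.171 -0.866]]
```

Call:
apply_moves:
  motion:
    - {"travel": [-2.57, -3.2, 7.42], "turn": [0.83, -6, -4.7], "grip": 1}
    - {"travel": [-2.57, -3.2, 7.42], "turn": [0.83, -6, -4.7], "grip": 1}
    - {"travel": [-2.57, -3.2, 7.42], "turn": [0.83, -6, -4.7], "grip": 1}
    - {"travel": [-2.57, -3.2, 7.42], "turn": [0.83, -6, -4.7], "grip": 1}
    - {"travel": [-2.57, -3.2, 7.42], "turn": [0.83, -6, -4.7], "grip": 1}
    - {"travel": [-2.57, -3.2, 7.42], "turn": [0.83, -6, -4.7], "grip": 1}
    - {"travel": [-2.57, -3.2, 7.42], "turn": [0.83, -6, -4.7], "grip": 1}

```text
t: 4.75
eef_pos: [0.5252, -0.2018, 0.1359]
tool_rot: [[-0.748, -0.445, 0.492], [-0.468, 0.88, 0.083], [-0.47, -0.168, -0.866]]
force: [-0.5, 0.2, 0.1]
finger_gap: 0.0855
grip_force: 0.0
```

Run:
```python
from h import *
import pickle
st()
p=robot.grab_frame("wrist");cv2.imwrite("pics/w2.png",cv2.resize(cv2.rotate(p["pixels"],cv2.ROTATE_180),(800,500)))
for q in("sleeve_grip","handle","lever","hinge","nest"):
    print(q,[(np.round(d["uv"]).tolist(),round(d["confidence"],2)) for d in robot.recognise(q,p)])
pickle.dump(p,open("w2.pkl","wb"))
```

```text
t 4.75 pos [ 0.5252 -0.2018  0.1359] gap 0.08552293661612785 F [-0.5  0.2  0.1] j [-40.8  12.9 -43.7  13.2  22.6 -66. ]
[[-0.748 -0.445  0.492]
 [-0.468  0.88   0.083]
 [-0.47  -0.168 -0.866]]
sleeve_grip []
handle [([391.0, 365.0], 0.93)]
lever [([394.0, 365.0], 0.8)]
hinge [([417.0, 208.0], 0.93)]
nest [([420.0, 210.0], 0.9)]
```

View pics/w2.png

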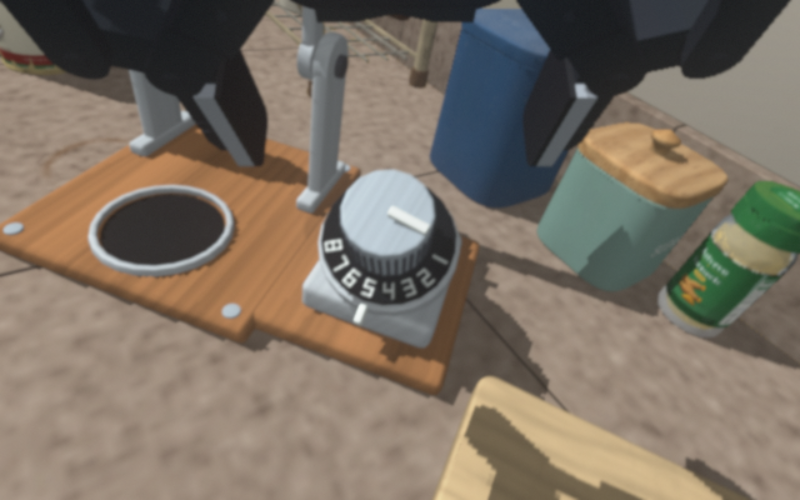

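The close view shows 5 at the index mark (360,313), crown top centre (388,208), ring (162,229), base screws (13,229) and (231,311). I now re-triangulate.

Run:
```python
from h import *
import pickle
t=pickle.load(open("p0.pkl","rb"))["top"];w=pickle.load(open("w1.pkl","rb"));w2=pickle.load(open("w2.pkl","rb"))
D=lambda u,v:(639-u/1.25,399-v/1.25)
# ellipse refine of crown top? manual
for n,a,b in(("crown",(477,200),(388,208)),("ring",(331,232),(162,228)),("sc1",(262,272),(13,229)),("sc2",(401,263),(231,311))):
    X,e=tri([(w,D(*a)),(w2,D(*b))]);print(n,X.round(4),np.round(e,4))
s1,_=tri([(w,D(262,272)),(w2,D(13,229))]);s2,_=tri([(w,D(401,263)),(w2,D(231,311))])
d=s1-s2;print("yaw",np.degrees(np.arctan2(-d[0],d[1])))
# index mark near skirt base: check from crown model for several yaw
S,_=tri([(w,D(477,200)),(w2,D(388,208))])
for psi in(6,8,10,12):
    R,zs=sframe(psi,0);c=S-.034*zs # skirt top approx
    x=R[:,0]
    print(psi,[(800-1.25*(proj(q,c+.04*x)[0]+1), 500-1.25*(proj(q,c+.04*x)[1]+1)) for q in(w,w2)],[(800-1.25*(proj(q,c-.036*x)[0]+1), 500-1.25*(proj(q,c-.036*x)[1]+1)) for q in(w2,)])
```

```text
crown [ 0.5506 -0.192   0.0938] [0.0001 0.0001]
ring [ 0.5366 -0.0507  0.0154] [0.0002 0.0002]
sc1 [0.4872 0.0151 0.013 ] [0.0002 0.0002]
sc2 [ 0.5101 -0.1281  0.0139] [0.0004 0.0004]
yaw 9.084949435304075
6 [(np.float64(469.75029903385285), np.float64(237.32939377913885)), (np.float64(359.99867372711503), np.float64(302.4605030581896))] [(np.float64(415.7690288211337), np.float64(178.79781433099606))]
8 [(np.float64(470.37016359816334), np.float64(237.31146375615015)), (np.float64(361.10759839900305), np.float64(302.89942179136744))] [(np.float64(412.9582109685607), np.float64(177.82200836068006))]
10 [(np.float64(470.98780189046886), np.float64(237.2731902935534)), (np.float64(362.2330117623597), np.float64(303.3094645786815))] [(np.float64(410.1219030909195), np.float64(176.89914730816724))]
12 [(np.float64(471.60243339894157), np.float64(237.21462375559372)), (np.float64(363.37332603864496), np.float64(303.69002042042933))] [(np.float64(407.26217040857387), np.float64(176.02976311511924))]
```

```bash
python3 -c "
from h import *
R,zs=sframe(9.1,-20);G=np.array([.5506,-.192,.0938])-.012*zs;print(G);togo(G-.0155*zs,R)"
```

```text
[ 0.55652448 -0.19105105  0.0834077 ]
travel [-0.07  0.21  3.11] turn [0.02 0.04 0.08]
```

Call:
apply_moves:
  motion:
    - {"travel": [-0.07, 0.21, 0.6], "turn": [0.02, 0.04, 0.08], "grip": 1}
    - {"travel": [-0.07, 0.21, 1.4], "turn": [0.02, 0.04, 0.08], "grip": 1}
    - {"travel": [-0.07, 0.21, 2.2], "turn": [0.02, 0.04, 0.08], "grip": 1}
    - {"travel": [-0.07, 0.21, 2.8], "turn": [0.02, 0.04, 0.08], "grip": 1}
    - {"travel": [-0.07, 0.21, 3.1], "turn": [0.02, 0.04, 0.08], "grip": 1}
    - {"travel": [-0.07, 0.21, 3.1], "turn": [0.02, 0.04, 0.08], "grip": 1}
    - {"travel": [-0.07, 0.21, 3.1], "turn": [0.02, 0.04, 0.08], "grip": -1}
    - {"travel": [-0.07, 0.21, 3.1], "turn": [0.02, 0.04, 0.08], "grip": -1}
    - {"travel": [-0.07, 0.21, 3.1], "turn": [0.02, 0.04, 0.08], "grip": -1}
    - {"travel": [-0.07, 0.21, 3.1], "turn": [0.02, 0.04, 0.08], "grip": -1}
    - {"travel": [-0.07, 0.21, 3.1], "turn": [0.02, 0.04, 0.08], "grip": -1}
    - {"travel": [-0.07, 0.21, 3.1], "turn": [0.02, 0.04, 0.08], "grip": -1}
  newtons: 35

```text
t: 6.25
eef_pos: [0.5632, -0.191, 0.0699]
tool_rot: [[-0.751, -0.439, 0.494], [-0.465, 0.882, 0.078], [-0.47, -0.171, -0.866]]
force: [-3.1, -0.3, 4.7]
finger_gap: 0.0432
grip_force: 34.7
```

```bash
python3 -c "
from h import *
o=st();print(o['torque'])"
```

```text
t 6.25 pos [ 0.5632 -0.191   0.0699] gap 0.043243991512622634 F [-3.1 -0.3  4.7] j [-36.5  22.  -44.5   1.5  20.9 -61.4]
[[-0.751 -0.439  0.494]
 [-0.465  0.882  0.078]
 [-0.47  -0.171 -0.866]]
[-0.22504123  0.57337697 -0.00855086]
```

Call:
apply_moves:
  motion:
    - {"travel": [0, 0, 0], "turn": [0, 0, 1], "grip": -1}
    - {"travel": [0, 0, 0], "turn": [0, 0, 2], "grip": -1}
    - {"travel": [0, 0, 0], "turn": [0, 0, 3], "grip": -1}
    - {"travel": [0, 0, 0], "turn": [0, 0, 4], "grip": -1}
    - {"travel": [0, 0, 0], "turn": [0, 0, 5], "grip": -1}
    - {"travel": [0, 0, 0], "turn": [0, 0, 6], "grip": -1}
    - {"travel": [0, 0, 0], "turn": [0, 0, 7], "grip": -1}
    - {"travel": [0, 0, 0], "turn": [0, 0, 7.6], "grip": -1}
    - {"travel": [0, 0, 0], "turn": [0, 0, 8.1], "grip": -1}
    - {"travel": [0, 0, 0], "turn": [0, 0, 8.1], "grip": -1}

```text
t: 7.25
eef_pos: [0.5634, -0.1918, 0.0699]
tool_rot: [[-0.856, 0.154, 0.494], [0.219, 0.973, 0.076], [-0.469, 0.173, -0.866]]
force: [-2.4, -4.7, 5.9]
finger_gap: 0.0432
grip_force: 35.0
```

```bash
python3 -c "
from h import *
o=st();print(o['torque'])"
```

```text
t 7.25 pos [ 0.5634 -0.1918  0.0699] gap 0.04318249361389948 F [-2.4 -4.7  5.9] j [-36.6  22.  -44.4   1.5  20.8 -20.9]
[[-0.856  0.154  0.494]
 [ 0.219  0.973  0.076]
 [-0.469  0.173 -0.866]]
[-0.63500121  0.61296983 -0.26303666]
```

Call:
apply_moves:
  motion:
    - {"travel": [0, 0, 0], "turn": [0, 0, 0], "grip": 1}
    - {"travel": [0, 0, 0], "turn": [0, 0, 0], "grip": 1}
    - {"travel": [0, 0, 0], "turn": [0, 0, 0], "grip": 1}
    - {"travel": [0, 0, -0.3], "turn": [0, 0, 0], "grip": 1}
    - {"travel": [0, 0, -1.5], "turn": [0, 0, 0], "grip": 1}
    - {"travel": [0, 0, -3], "turn": [0, 0, 0], "grip": 1}
    - {"travel": [0, 0, -4], "turn": [0, 0, 0], "grip": 1}

```text
t: 7.95
eef_pos: [0.5128, -0.1976, 0.1571]
tool_rot: [[-0.857, 0.152, 0.493], [0.219, 0.972, 0.08], [-0.467, 0.176, -0.867]]
force: [-0.1, -1.4, 0.1]
finger_gap: 0.0858
grip_force: 0.0
```

Run:
```python
from h import *
import pickle
st()
p=robot.grab_frame("wrist");im=cv2.rotate(p["pixels"],cv2.ROTATE_180)
c=639-proj(p,[.5506,-.192,.09])[0],399-proj(p,[.5506,-.192,.09])[1];print(c)
a,b=int(c[0]),int(c[1]);cv2.imwrite("pics/slv2.png",cv2.resize(im[b-60:b+90,a-100:a+100],(800,600),interpolation=cv2.INTER_CUBIC))
pickle.dump(p,open("w3.pkl","wb"))
```

```text
t 7.95 pos [ 0.5128 -0.1976  0.1571] gap 0.08575347973144466 F [-0.1 -1.4  0.1] j [-41.4   9.6 -43.9  16.4  22.7 -25.8]
[[-0.857  0.152  0.493]
 [ 0.219  0.972  0.08 ]
 [-0.467  0.176 -0.867]]
(np.float64(318.349150058469), np.float64(187.93735875574671))
```

View pics/slv2.png

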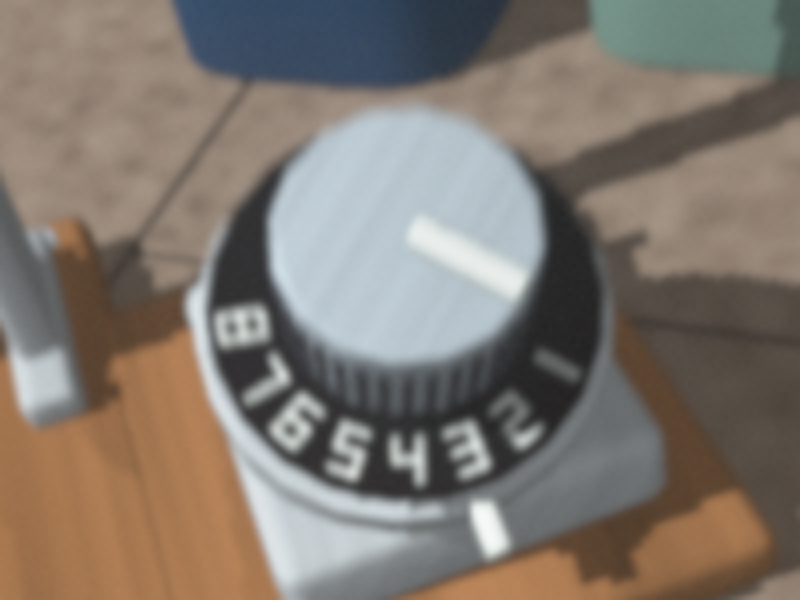

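The picture shows the white mark at (487,530), in line with 3 at (467,455), so the sleeve is set at 3. Next is the jar: go above it, tool tilted 15 degrees toward the robot.

```bash
cat >> h.py <<'E'
def tilt(psi,t):
    "tool x toward robot, tool leaning t deg (pointing forward), closing axis along press y"
    a=np.radians(psi);t=np.radians(t);f=np.array([np.cos(a),np.sin(a),0]);u=np.array([0,0,1.])
    z=f*np.sin(t)-u*np.cos(t);x=-f*np.cos(t)-u*np.sin(t);return np.stack([x,np.cross(z,x),z],1)
E
python3 -c "
from h import *
R=tilt(9,15);G=np.array([.419,-.376,.06]);print(R.round(2));togo(G+R[:,2]*(.0187-.13),R)"
```

```text
[[-0.95 -0.16  0.26]
 [-0.15  0.99  0.04]
 [-0.26 -0.   -0.97]]
travel [ 2.46 -7.77 -3.25] turn [ 0.53  2.98 -4.07]
```

Call:
apply_moves:
  motion:
    - {"travel": [0, 0, -2], "turn": [0, 0, 0], "grip": 1}
    - {"travel": [2.46, -7.8, -3.2], "turn": [0.53, 3, -4.1], "grip": 1}
    - {"travel": [2.46, -7.8, -3.2], "turn": [0.53, 3, -4.1], "grip": 1}
    - {"travel": [2.46, -7.8, -3.2], "turn": [0.53, 3, -4.1], "grip": 1}
    - {"travel": [2.46, -7.8, -3.2], "turn": [0.53, 3, -4.1], "grip": 1}
    - {"travel": [2.46, -7.8, -3.2], "turn": [0.53, 3, -4.1], "grip": 1}
    - {"travel": [2.46, -7.8, -3.2], "turn": [0.53, 3, -4.1], "grip": 1}
    - {"travel": [2.46, -7.8, -3.2], "turn": [0.53, 3, -4.1], "grip": 1}

```text
t: 8.8
eef_pos: [0.3916, -0.379, 0.1613]
tool_rot: [[-0.955, -0.16, 0.251], [-0.153, 0.987, 0.044], [-0.255, 0.004, -0.967]]
force: [-0.5, 0.3, 0.3]
finger_gap: 0.0853
grip_force: 0.0
```

Run:
```python
from h import *
import pickle
st()
w=pickle.load(open("w1.pkl","rb"));t=pickle.load(open("p0.pkl","rb"))["top"]
p=robot.grab_frame("wrist");im=cv2.rotate(p["pixels"],cv2.ROTATE_180);cv2.imwrite("pics/w4.png",im)
pickle.dump(p,open("w4.pkl","wb"))
def cork(q):
    hsv=cv2.cvtColor(q["pixels"],cv2.COLOR_BGR2HSV);m=cv2.inRange(hsv,(5,80,60),(18,200,230))
    n,l,s,c=cv2.connectedComponentsWithStats(m);return [(s[i].tolist(),c[i].round(1).tolist()) for i in range(1,n) if s[i][4]>150]
for q in(w,p): print(cork(q)); print([(np.round(d["uv"]).tolist(),round(d["confidence"],2)) for d in robot.recognise("cork",q)] if q is p else "")
```

```text
t 8.8 pos [ 0.3916 -0.379   0.1613] gap 0.08531014303043959 F [-0.5  0.3  0.3] j [-59.6  16.9 -26.4  41.5  13.8 -68.1]
[[-0.955 -0.16   0.251]
 [-0.153  0.987  0.044]
 [-0.255  0.004 -0.967]]
[([0, 57, 170, 147, 8020], [64.7, 132.9]), ([227, 173, 212, 130, 13872], [355.1, 236.9])]

[([72, 64, 47, 49, 431], [92.4, 81.3]), ([120, 67, 52, 15, 238], [145.6, 73.9]), ([70, 82, 332, 203, 21635], [211.3, 194.7]), ([150, 90, 36, 20, 161], [166.9, 98.2]), ([346, 141, 46, 37, 228], [371.8, 154.8]), ([70, 222, 29, 22, 190], [85.9, 231.0]), ([455, 262, 185, 98, 7643], [556.8, 300.2]), ([408, 272, 21, 82, 946], [419.4, 319.7])]
[([316.0, 211.0], 0.96), ([437.0, 19.0], 0.66), ([582.0, 188.0], 0.65)]
```

View pics/w4.png

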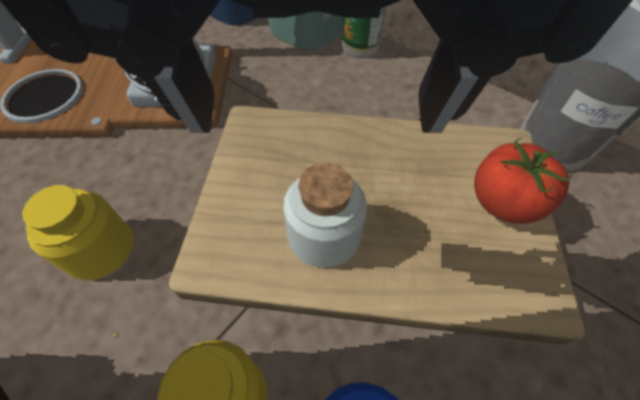

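The view shows the white jar upright on the board, cork top at (326,184) and foot front at (325,265). The yellow jars are to the left and front, and the tomato is at (520,182), clear of the fingers.

Run:
```python
from h import *
import pickle
w=pickle.load(open("w1.pkl","rb"));p=pickle.load(open("w4.pkl","rb"))
X,e=tri([(w,(639-704/1.25,399-379/1.25)),(p,(639-326,399-186))]);print(X,e)
print("at z .093",onz(p,(313,213),.093),onz(w,(639-704/1.25,399-379/1.25),.093))
print("foot front",onz(p,(639-324,399-265),.022))
J=np.array([X[0],X[1],.022+.036]);print(J)
R=tilt(9,15);togo(J+R[:,2]*.0187,R)
```

```text
[ 0.41216432 -0.38063511  0.08877538] [np.float64(0.0003349880731126031), np.float64(0.00033498807311253413)]
at z .093 [ 0.40950072 -0.3811681   0.093     ] [ 0.41147932 -0.37756998  0.093     ]
foot front [ 0.3867229  -0.38432445  0.022     ]
[ 0.41216432 -0.38063511  0.058     ]
travel [ 0.3  -0.22  4.96] turn [ 0.04 -0.04  0.04]
```

Call:
apply_moves:
  motion:
    - {"travel": [0.3, -0.2, 1], "turn": [0, 0, 0], "grip": 1}
    - {"travel": [0.3, -0.2, 2.5], "turn": [0, 0, 0], "grip": 1}
    - {"travel": [0.3, -0.2, 4], "turn": [0, 0, 0], "grip": 1}
    - {"travel": [0.3, -0.2, 4.7], "turn": [0, 0, 0], "grip": 1}
    - {"travel": [0.3, -0.2, 4.95], "turn": [0, 0, 0], "grip": 1}
    - {"travel": [0.3, -0.2, 4.95], "turn": [0, 0, 0], "grip": 1}
    - {"travel": [0.3, -0.2, 4.95], "turn": [0, 0, 0], "grip": -1}
    - {"travel": [0.3, -0.2, 4.95], "turn": [0, 0, 0], "grip": -1}
    - {"travel": [0.3, -0.2, 4.95], "turn": [0, 0, 0], "grip": -1}
    - {"travel": [0.3, -0.2, 4.95], "turn": [0, 0, 0], "grip": -1}
    - {"travel": [0.3, -0.2, 4.95], "turn": [0, 0, 0], "grip": -1}
  newtons: 35

```text
t: 10.0
eef_pos: [0.417, -0.3818, 0.0417]
tool_rot: [[-0.954, -0.159, 0.253], [-0.154, 0.987, 0.041], [-0.257, 0.0, -0.967]]
force: [-0.4, 1.9, 7.2]
finger_gap: 0.0567
grip_force: 37.0
```

Run:
```python
from h import *
o=st();R=np.array(o["tool_rot"]);g=np.array(o["eef_pos"])-.0187*R[:,2];print("grasp",g)
# target grasp at nest: jar raised same offset above foot; hover 40mm
Rt=tilt(9,15);N=np.array([.5366,-.0507,.014]);off=g-np.array([.412,-.3805,.022]);T=N+[0,0,off[2]]
print(off)
togo(np.array(o["eef_pos"])+[0,0,.12],R)
togo(T+Rt[:,2]*.0187+[0,0,.12],Rt);togo(T+Rt[:,2]*.0187+[0,0,.04],Rt)
```

```text
t 10.0 pos [ 0.417  -0.3818  0.0417] gap 0.05671628238089615 F [-0.4  1.9  7.2] j [-57.3  27.6 -31.4  24.9  13.6 -65.8]
[[-0.954 -0.159  0.253]
 [-0.154  0.987  0.041]
 [-0.257  0.    -0.967]]
grasp [ 0.41223261 -0.38259495  0.05977889]
[ 0.00023261 -0.00209495  0.03777889]
travel [-1.23  0.   -4.64] turn [0. 0. 0.]
travel [-7.94 12.32 -2.53] turn [ 0.01 -0.03  0.03]
travel [-7.12 12.31  0.57] turn [ 0.01 -0.03  0.03]
```

Call:
apply_moves:
  motion:
    - {"travel": [-0.2, 0, -0.8], "turn": [0, 0, 0], "grip": -1}
    - {"travel": [-0.6, 0, -2.2], "turn": [0, 0, 0], "grip": -1}
    - {"travel": [-1, 0, -3.7], "turn": [0, 0, 0], "grip": -1}
    - {"travel": [-1.23, 0, -4.64], "turn": [0, 0, 0], "grip": -1}
    - {"travel": [-2, 1.4, -4.4], "turn": [0, 0, 0], "grip": -1}
    - {"travel": [-3, 3.2, -4.1], "turn": [0, 0, 0], "grip": -1}
    - {"travel": [-4, 5, -3.8], "turn": [0, 0, 0], "grip": -1}
    - {"travel": [-5, 6.8, -3.5], "turn": [0, 0, 0], "grip": -1}
    - {"travel": [-6, 8.6, -3.2], "turn": [0, 0, 0], "grip": -1}
    - {"travel": [-7, 10.4, -2.9], "turn": [0, 0, 0], "grip": -1}
    - {"travel": [-7.7, 11.8, -2.6], "turn": [0, 0, 0], "grip": -1}
    - {"travel": [-7.94, 12.3, -2.5], "turn": [0, 0, 0], "grip": -1}

```text
t: 11.2
eef_pos: [0.5413, -0.0452, 0.1518]
tool_rot: [[-0.954, -0.165, 0.251], [-0.158, 0.986, 0.045], [-0.255, 0.003, -0.967]]
force: [0.4, -1.0, -4.4]
finger_gap: 0.0568
grip_force: 39.6
```

Run:
```python
from h import *
o=st()
Rt=tilt(9,15);N=np.array([.5366,-.0507,.014]);T=N+[0,0,.0378]
print(o["grip_force"])
for dz in(.04,.015,.003,.0): togo(T+Rt[:,2]*.0187+[0,0,dz],Rt)
p=robot.grab_frame("wrist");cv2.imwrite("pics/w5.png",cv2.rotate(p["pixels"],cv2.ROTATE_180))
```

```text
t 11.2 pos [ 0.5413 -0.0452  0.1518] gap 0.05678491231341664 F [ 0.4 -1.  -4.4] j [-16.3  12.7 -34.3  29.6   6.5 -25. ]
[[-0.954 -0.165  0.251]
 [-0.158  0.986  0.045]
 [-0.255  0.003 -0.967]]
39.56224940135144
travel [ 0.82 -0.2   3.01] turn [ 0.06 -0.04  0.08]
travel [ 1.08 -0.2   3.98] turn [ 0.06 -0.04  0.08]
travel [ 1.2  -0.2   4.44] turn [ 0.06 -0.04  0.08]
travel [ 1.23 -0.2   4.56] turn [ 0.06 -0.04  0.08]
```

View pics/w5.png

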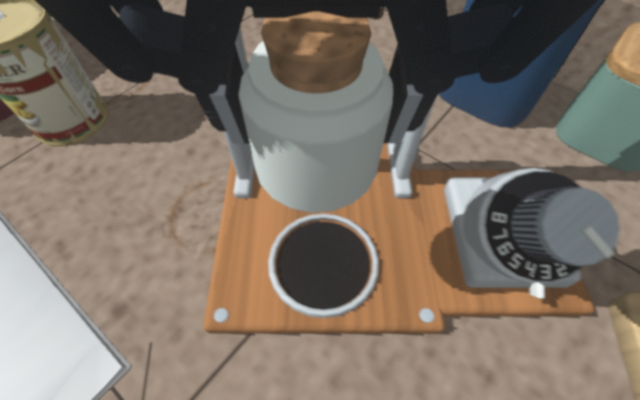

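The jar hangs upright in the grip at (318,120), and the empty ring is at (324,263), in front of the uprights. I lower it.

Call:
apply_moves:
  motion:
    - {"travel": [0.3, -0.05, 1], "turn": [0, 0, 0], "grip": -1}
    - {"travel": [0.6, -0.05, 2.2], "turn": [0, 0, 0], "grip": -1}
    - {"travel": [0.9, -0.05, 3.2], "turn": [0, 0, 0], "grip": -1}
    - {"travel": [1.03, -0.05, 3.8], "turn": [0, 0, 0], "grip": -1}
    - {"travel": [1.05, -0.05, 3.9], "turn": [0, 0, 0], "grip": -1}
    - {"travel": [1.05, -0.05, 3.9], "turn": [0, 0, 0], "grip": -1}

```text
t: 11.85
eef_pos: [0.5405, -0.0513, 0.0506]
tool_rot: [[-0.955, -0.159, 0.25], [-0.153, 0.987, 0.042], [-0.254, 0.002, -0.967]]
force: [0.5, -0.1, -2.9]
finger_gap: 0.0567
grip_force: 39.5
```

Run:
```python
from h import *
o=st()
Rt=tilt(9,15);N=np.array([.5366,-.0507,.014]);T=N+[0,0,.0378]
for dz in(.003,.0): togo(T+Rt[:,2]*.0187+[0,0,dz],Rt)
```

```text
t 11.85 pos [ 0.5405 -0.0513  0.0506] gap 0.05670344205669226 F [ 0.5 -0.1 -2.9] j [-16.9  21.8 -40.8  14.2   6.5 -25.2]
[[-0.955 -0.159  0.25 ]
 [-0.153  0.987  0.042]
 [-0.254  0.002 -0.967]]
travel [0.1  0.05 0.55] turn [ 0.03 -0.06  0.02]
travel [0.13 0.05 0.66] turn [ 0.03 -0.06  0.02]
```

Call:
apply_moves:
  motion:
    - {"travel": [0.08, 0.05, 0.3], "turn": [0, 0, 0], "grip": -1}
    - {"travel": [0.11, 0.05, 0.5], "turn": [0, 0, 0], "grip": -1}
    - {"travel": [0.13, 0.05, 0.6], "turn": [0, 0, 0], "grip": -1}
    - {"travel": [0.14, 0.05, 0.68], "turn": [0, 0, 0], "grip": -1}
    - {"travel": [0.14, 0.05, 0.68], "turn": [0, 0, 0], "grip": -1}

```text
t: 12.35
eef_pos: [0.5416, -0.0494, 0.0337]
tool_rot: [[-0.955, -0.159, 0.252], [-0.154, 0.987, 0.042], [-0.255, 0.002, -0.967]]
force: [-3.2, 1.2, 1.2]
finger_gap: 0.0569
grip_force: 39.9
```

Contact is felt at exactly the expected height. I release, back off, and compute the lever path.

Call:
apply_moves:
  motion:
    - {"travel": [0, 0, 0], "turn": [0, 0, 0], "grip": 0}
    - {"travel": [0, 0, 0], "turn": [0, 0, 0], "grip": 0.6}
    - {"travel": [0, 0, 0], "turn": [0, 0, 0], "grip": 1}
    - {"travel": [0, 0, 0], "turn": [0, 0, 0], "grip": 1}
    - {"travel": [0, 0, -1], "turn": [0, 0, 0], "grip": 1}
    - {"travel": [0, 0, -2.5], "turn": [0, 0, 0], "grip": 1}
    - {"travel": [0, 0, -4.5], "turn": [0, 0, 0], "grip": 1}
    - {"travel": [0, 0, -6.5], "turn": [0, 0, 0], "grip": 1}
    - {"travel": [0, 0, -8], "turn": [0, 0, 0], "grip": 1}
    - {"travel": [0, 0, -8], "turn": [0, 0, 0], "grip": 1}

```text
t: 13.35
eef_pos: [0.494, -0.0591, 0.2327]
tool_rot: [[-0.952, -0.159, 0.261], [-0.154, 0.987, 0.039], [-0.264, -0.003, -0.965]]
force: [0.7, -1.2, 1.1]
finger_gap: 0.0854
grip_force: 0.0
```

```bash
cat >> h.py <<'E'
N=np.array([.5366,-.0507,.014]);a9=np.radians(9.1);EX=np.array([np.cos(a9),np.sin(a9),0]);EY=np.array([-EX[1],EX[0],0]);UZ=np.array([0,0,1.])
H=N+.09*EX;H[2]=.11
def bar(q):
    e=np.radians(88.2)-q;return H-.175*np.cos(e)*EX+.175*np.sin(e)*UZ
def barpose(q,dz=0,off=None):
    t=np.radians(10+20*q/1.54);z=EX*np.sin(t)-UZ*np.cos(t);x=EY;R=np.stack([x,np.cross(z,x),z],1)
    B=bar(q) if off is None else bar(q)+off
    return B+z*(.0187+dz),R
E
python3 - <<'E'
from h import *
import pickle
st();t=pickle.load(open("p0.pkl","rb"))["top"]
C=lambda u,v:(270+u/4,130+v/4)
print("bar",bar(0),[onz(t,C(*u),.287).round(4) for u in((80,101),(212,85),(146,93))])
p=robot.grab_frame("wrist");cv2.imwrite("pics/w6.png",cv2.rotate(p["pixels"],cv2.ROTATE_180));pickle.dump(p,open("w6.pkl","wb"))
for q in("handle","jar","cork"): print(q,[(np.round(d["uv"]).tolist(),round(d["confidence"],2)) for d in robot.recognise(q,p)])
X,R=barpose(0,-.09);print(X);togo(X,R);print(proj(p,bar(0)),proj(p,[N[0],N[1],.085]))
E
```

```text
t 13.35 pos [ 0.494  -0.0591  0.2327] gap 0.08536007041045257 F [ 0.7 -1.2  1.1] j [-19.8   2.5 -33.2  40.7   7.2 -28.1]
[[-0.952 -0.159  0.261]
 [-0.154  0.987  0.039]
 [-0.264 -0.003 -0.965]]
bar [ 0.62003954 -0.03733515  0.28491365] [array([0.615 , 0.0074, 0.287 ]), array([ 0.6268, -0.094 ,  0.287 ]), array([ 0.6209, -0.0433,  0.287 ])]
handle [([326.0, 354.0], 0.61)]
jar [([322.0, 160.0], 0.97), ([321.0, 356.0], 0.51)]
cork [([328.0, 179.0], 0.64)]
[ 0.60781426 -0.03929332  0.35513044]
travel [-5.9  -0.01 -3.81] turn [ 0.76  0.71 18.  ]
[323.63865903 516.78600731] [323.94491993 182.21079759]
```

View pics/w6.png

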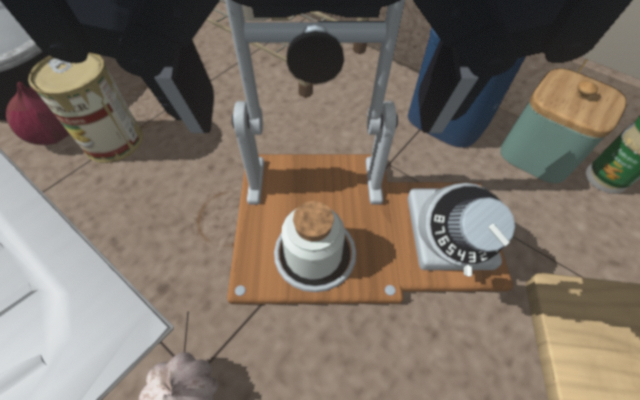

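The jar stands upright in the ring (cork (314,220), ring (315,257)), the lever is up and the sleeve reads 3. I move above the bar with the gripper turned 90 degrees.

Call:
apply_moves:
  motion:
    - {"travel": [-0.7, 0, -2.3], "turn": [0.76, 0.71, 18], "grip": 0.2}
    - {"travel": [-1.4, 0, -4.6], "turn": [0.76, 0.71, 18], "grip": 0.2}
    - {"travel": [-2.2, 0, -4.8], "turn": [0.76, 0.71, 18], "grip": 0.2}
    - {"travel": [-3, 0, -4.6], "turn": [0.76, 0.71, 18], "grip": 0.2}
    - {"travel": [-4, 0, -4.3], "turn": [0.76, 0.71, 18], "grip": 0.2}
    - {"travel": [-5, 0, -4], "turn": [0.76, 0.71, 18], "grip": 0.2}
    - {"travel": [-5.9, 0, -3.8], "turn": [0.76, 0.71, 18], "grip": 0.2}
    - {"travel": [-5.9, 0, -3.8], "turn": [0.76, 0.71, 18], "grip": 0.2}
    - {"travel": [-5.9, 0, -3.8], "turn": [0.76, 0.71, 18], "grip": 0.2}
    - {"travel": [-5.9, 0, -3.8], "turn": [0.76, 0.71, 18], "grip": 0.2}
    - {"travel": [-5.9, 0, -3.8], "turn": [0.76, 0.71, 18], "grip": 0.2}
    - {"travel": [-5.9, 0, -3.8], "turn": [0.76, 0.71, 18], "grip": 0.2}

```text
t: 14.75
eef_pos: [0.6081, -0.0391, 0.3535]
tool_rot: [[-0.158, 0.973, 0.169], [0.987, 0.156, 0.028], [0.001, 0.171, -0.985]]
force: [0.1, 0.2, -0.3]
finger_gap: 0.0513
grip_force: 0.0
```

Run:
```python
from h import *
import pickle
st();X,R=barpose(0);togo(X,R)
p=robot.grab_frame("wrist");pickle.dump(p,open("w7.pkl","wb"));cv2.imwrite("pics/w7.png",p["pixels"])
for q in("handle","lever"): print(q,[(np.round(d["uv"]).tolist(),round(d["confidence"],2)) for d in robot.recognise(q,p)])
print("expect bar",proj(p,bar(0)),"ends",proj(p,bar(0)+.05*EY),proj(p,bar(0)-.05*EY))
```

```text
t 14.75 pos [ 0.6081 -0.0391  0.3535] gap 0.05130815072820392 F [ 0.1  0.2 -0.3] j [-12.5  14.9   0.6  66.6   3.7  68.7]
[[-0.158  0.973  0.169]
 [ 0.987  0.156  0.028]
 [ 0.001  0.171 -0.985]]
travel [-0.01  0.01  3.53] turn [-0.03 -0.01 -0.  ]
handle [([318.0, 194.0], 0.69)]
lever [([317.0, 188.0], 0.9)]
expect bar [323.31565805 216.83050553] ends [323.2821302  137.13961008] [323.34470682 286.16349384]
```

The network sees the grip at column 318 against 323 expected, about 3 mm off. I descend and grip.

Call:
apply_moves:
  motion:
    - {"travel": [0, 0, 1], "turn": [0, 0, 0], "grip": 0.2}
    - {"travel": [0, 0, 2], "turn": [0, 0, 0], "grip": 0.2}
    - {"travel": [0, 0, 3], "turn": [0, 0, 0], "grip": 0.2}
    - {"travel": [0, 0, 3.5], "turn": [0, 0, 0], "grip": 0.2}
    - {"travel": [0, 0, 3.5], "turn": [0, 0, 0], "grip": -0.1}
    - {"travel": [0, 0, 3.5], "turn": [0, 0, 0], "grip": -0.4}
    - {"travel": [0, 0, 3.5], "turn": [0, 0, 0], "grip": -1}
    - {"travel": [0, 0, 3.5], "turn": [0, 0, 0], "grip": -1}
    - {"travel": [0, 0, 3.5], "turn": [0, 0, 0], "grip": -1}
    - {"travel": [0, 0, 3.5], "turn": [0, 0, 0], "grip": -1}
  newtons: 50

```text
t: 15.9
eef_pos: [0.6236, -0.0371, 0.2715]
tool_rot: [[-0.158, 0.972, 0.175], [0.987, 0.156, 0.027], [-0.001, 0.177, -0.984]]
force: [-4.9, -0.2, 6.7]
finger_gap: 0.0161
grip_force: 49.3
```

```bash
cat >> h.py <<'E'
def plan(q0,q1,n,off=None):
    "rows from the nominal pose at q0 to q1"
    from scipy.spatial.transform import Rotation as Ro
    X0,R0=barpose(q0)
    for q in np.linspace(q0,q1,n+1)[1:]:
        X,R=barpose(q);print(round(q,3),(R0.T@(X-X0)/.025).round(2).tolist(),(np.degrees(Ro.from_matrix(R0.T@R).as_rotvec())/5).round(2).tolist())
E
python3 - <<'E'
from h import *
o=st();X,R=barpose(0);togo(X,R);print(o["grip_force"]);plan(0,.55,12)
E
```

```text
t 15.9 pos [ 0.6236 -0.0371  0.2715] gap 0.016060893179819933 F [-4.9 -0.2  6.7] j [-11.9  17.9  -7.2  55.4   3.6  69.3]
[[-0.158  0.972  0.175]
 [ 0.987  0.156  0.027]
 [-0.001  0.177 -0.984]]
travel [ 0.02 -0.05  0.19] turn [ 0.04  0.02 -0.  ]
49.29505527019501
0.046 [-0.0, -0.31, -0.04] [-0.12, 0.0, -0.0]
0.092 [-0.0, -0.62, -0.06] [-0.24, 0.0, -0.0]
0.138 [-0.0, -0.94, -0.07] [-0.36, 0.0, -0.0]
0.183 [0.0, -1.25, -0.07] [-0.48, -0.0, -0.0]
0.229 [-0.0, -1.56, -0.05] [-0.6, -0.0, -0.0]
0.275 [-0.0, -1.87, -0.01] [-0.71, 0.0, -0.0]
0.321 [0.0, -2.18, 0.04] [-0.83, -0.0, -0.0]
0.367 [-0.0, -2.49, 0.1] [-0.95, -0.0, -0.0]
0.413 [-0.0, -2.79, 0.18] [-1.07, -0.0, -0.0]
0.458 [0.0, -3.09, 0.27] [-1.19, 0.0, -0.0]
0.504 [-0.0, -3.39, 0.37] [-1.31, -0.0, -0.0]
0.55 [-0.0, -3.68, 0.49] [-1.43, 0.0, -0.0]
```

Call:
apply_moves:
  motion:
    - {"travel": [0, -0.31, -0.04], "turn": [-0.12, 0, 0], "grip": -1}
    - {"travel": [0, -0.62, -0.06], "turn": [-0.24, 0, 0], "grip": -1}
    - {"travel": [0, -0.94, -0.07], "turn": [-0.36, 0, 0], "grip": -1}
    - {"travel": [0, -1.25, -0.07], "turn": [-0.48, 0, 0], "grip": -1}
    - {"travel": [0, -1.56, -0.05], "turn": [-0.6, 0, 0], "grip": -1}
    - {"travel": [0, -1.87, -0.01], "turn": [-0.71, 0, 0], "grip": -1}
    - {"travel": [0, -2.18, 0.04], "turn": [-0.83, 0, 0], "grip": -1}
    - {"travel": [0, -2.49, 0.1], "turn": [-0.95, 0, 0], "grip": -1}
    - {"travel": [0, -2.79, 0.18], "turn": [-1.07, 0, 0], "grip": -1}
    - {"travel": [0, -3.09, 0.27], "turn": [-1.19, 0, 0], "grip": -1}
    - {"travel": [0, -3.39, 0.37], "turn": [-1.31, 0, 0], "grip": -1}
    - {"travel": [0, -3.68, 0.49], "turn": [-1.43, 0, 0], "grip": -1}

```text
t: 17.1
eef_pos: [0.5401, -0.0511, 0.2461]
tool_rot: [[-0.159, 0.939, 0.304], [0.987, 0.152, 0.046], [-0.003, 0.307, -0.952]]
force: [0.5, 2.6, 11.0]
finger_gap: 0.0162
grip_force: 52.9
```

Run:
```python
from h import *
o=st();X,R=barpose(.55);togo(X,R);R=np.array(o["tool_rot"]);g=np.array(o["eef_pos"])-.0187*R[:,2];d=g-H;print("radius",np.hypot(d@EX,d[2]),"q",np.radians(88.2)-np.arctan2(d[2],-d@EX),"lat",d@EY,o["grip_force"]);plan(.55,1.1,12)
```

```text
t 17.1 pos [ 0.5401 -0.0511  0.2461] gap 0.016238696553723453 F [ 0.5  2.6 11. ] j [-17.6   5.1 -29.2  39.6   7.8  64.3]
[[-0.159  0.939  0.304]
 [ 0.987  0.152  0.046]
 [-0.003  0.307 -0.952]]
travel [ 0.04 -0.25  0.24] turn [0.15 0.03 0.02]
radius 0.1794324485840909 q 0.509108201437181 lat -0.0008798670152162253 52.92041301727295
0.596 [0.0, -0.3, 0.1] [-0.12, 0.0, -0.0]
0.642 [-0.0, -0.59, 0.21] [-0.24, -0.0, -0.0]
0.688 [0.0, -0.88, 0.33] [-0.36, 0.0, 0.0]
0.733 [-0.0, -1.16, 0.47] [-0.48, 0.0, -0.0]
0.779 [0.0, -1.44, 0.62] [-0.6, 0.0, -0.0]
0.825 [-0.0, -1.71, 0.78] [-0.71, -0.0, 0.0]
0.871 [-0.0, -1.97, 0.96] [-0.83, 0.0, 0.0]
0.917 [-0.0, -2.22, 1.14] [-0.95, 0.0, 0.0]
0.963 [0.0, -2.46, 1.34] [-1.07, -0.0, -0.0]
1.008 [-0.0, -2.7, 1.55] [-1.19, 0.0, -0.0]
1.054 [-0.0, -2.92, 1.77] [-1.31, 0.0, 0.0]
1.1 [0.0, -3.13, 2.0] [-1.43, 0.0, 0.0]
```

Call:
apply_moves:
  motion:
    - {"travel": [0, -0.3, 0.1], "turn": [-0.12, 0, 0], "grip": -1}
    - {"travel": [0, -0.59, 0.21], "turn": [-0.24, 0, 0], "grip": -1}
    - {"travel": [0, -0.88, 0.33], "turn": [-0.36, 0, 0], "grip": -1}
    - {"travel": [0, -1.16, 0.47], "turn": [-0.48, 0, 0], "grip": -1}
    - {"travel": [0, -1.44, 0.62], "turn": [-0.6, 0, 0], "grip": -1}
    - {"travel": [0, -1.71, 0.78], "turn": [-0.71, 0, 0], "grip": -1}
    - {"travel": [0, -1.97, 0.96], "turn": [-0.83, 0, 0], "grip": -1}
    - {"travel": [0, -2.22, 1.14], "turn": [-0.95, 0, 0], "grip": -1}
    - {"travel": [0, -2.46, 1.34], "turn": [-1.07, 0, 0], "grip": -1}
    - {"travel": [0, -2.7, 1.55], "turn": [-1.19, 0, 0], "grip": -1}
    - {"travel": [0, -2.92, 1.77], "turn": [-1.31, 0, 0], "grip": -1}
    - {"travel": [0, -3.13, 2], "turn": [-1.43, 0, 0], "grip": -1}

```text
t: 18.3
eef_pos: [0.48, -0.061, 0.1739]
tool_rot: [[-0.159, 0.896, 0.415], [0.987, 0.145, 0.064], [-0.003, 0.42, -0.907]]
force: [-1.9, 1.1, 8.8]
finger_gap: 0.0161
grip_force: 57.5
```

```bash
cat >> h.py <<'E'
def lev(tb=.0187):
    o=st();R=np.array(o["tool_rot"]);g=np.array(o["eef_pos"])-tb*R[:,2];d=g-H;print("radius",np.hypot(d@EX,d[2]),"q",np.radians(88.2)-np.arctan2(d[2],-d@EX),"lat",d@EY,"gripN",o["grip_force"])
E
python3 - <<'E'
from h import *
lev();lev(.014);X,R=barpose(1.1);togo(X,R);plan(1.1,1.58,12)
E
```

```text
t 18.3 pos [ 0.48   -0.061   0.1739] gap 0.016136488705696717 F [-1.9  1.1  8.8] j [-24.5   0.1 -49.4  19.3  13.3  58.8]
[[-0.159  0.896  0.415]
 [ 0.987  0.145  0.064]
 [-0.003  0.42  -0.907]]
radius 0.17513142812736007 q 1.0596474256136674 lat -0.0011329175219736455 gripN 57.522300481796265
t 18.3 pos [ 0.48   -0.061   0.1739] gap 0.016136488705696717 F [-1.9  1.1  8.8] j [-24.5   0.1 -49.4  19.3  13.3  58.8]
[[-0.159  0.896  0.415]
 [ 0.987  0.145  0.064]
 [-0.003  0.42  -0.907]]
radius 0.17143452141206908 q 1.0763969125210382 lat -0.0011431709564697322 gripN 57.522300481796265
travel [ 0.05 -0.22  0.18] turn [0.11 0.03 0.02]
1.14 [-0.0, -0.2, 0.19] [-0.1, -0.0, -0.0]
1.18 [-0.0, -0.4, 0.38] [-0.21, -0.0, -0.0]
1.22 [-0.0, -0.58, 0.58] [-0.31, -0.0, -0.0]
1.26 [-0.0, -0.76, 0.79] [-0.42, -0.0, -0.0]
1.3 [-0.0, -0.93, 1.01] [-0.52, -0.0, -0.0]
1.34 [-0.0, -1.09, 1.23] [-0.62, -0.0, -0.0]
1.38 [-0.0, -1.25, 1.46] [-0.73, -0.0, -0.0]
1.42 [-0.0, -1.39, 1.7] [-0.83, -0.0, -0.0]
1.46 [-0.0, -1.52, 1.94] [-0.94, -0.0, -0.0]
1.5 [-0.0, -1.64, 2.19] [-1.04, -0.0, -0.0]
1.54 [-0.0, -1.76, 2.44] [-1.14, -0.0, -0.0]
1.58 [-0.0, -1.86, 2.7] [-1.25, -0.0, -0.0]
```

Call:
apply_moves:
  motion:
    - {"travel": [0, -0.2, 0.19], "turn": [-0.1, 0, 0], "grip": -1}
    - {"travel": [0, -0.4, 0.38], "turn": [-0.2, 0, 0], "grip": -1}
    - {"travel": [0, -0.58, 0.58], "turn": [-0.3, 0, 0], "grip": -1}
    - {"travel": [0, -0.76, 0.79], "turn": [-0.4, 0, 0], "grip": -1}
    - {"travel": [0, -0.93, 1.01], "turn": [-0.5, 0, 0], "grip": -1}
    - {"travel": [0, -1.09, 1.23], "turn": [-0.6, 0, 0], "grip": -1}
    - {"travel": [0, -1.25, 1.46], "turn": [-0.7, 0, 0], "grip": -1}
    - {"travel": [0, -1.39, 1.7], "turn": [-0.8, 0, 0], "grip": -1}
    - {"travel": [0, -1.52, 1.94], "turn": [-0.9, 0, 0], "grip": -1}
    - {"travel": [0, -1.64, 2.19], "turn": [-1, 0, 0], "grip": -1}
    - {"travel": [0, -1.76, 2.44], "turn": [-1.1, 0, 0], "grip": -1}
    - {"travel": [0, -1.76, 2.44], "turn": [-1.1, 0, 0], "grip": -1}

```text
t: 19.5
eef_pos: [0.4642, -0.0635, 0.0987]
tool_rot: [[-0.158, 0.853, 0.497], [0.987, 0.138, 0.078], [-0.002, 0.503, -0.864]]
force: [-3.8, -0.8, 8.1]
finger_gap: 0.016
grip_force: 62.2
```

Run:
```python
from h import *
lev();X,R=barpose(1.54);togo(X,R);X,R=barpose(1.6);togo(X,R)
```

```text
t 19.5 pos [ 0.4642 -0.0635  0.0987] gap 0.01600455135233115 F [-3.8 -0.8  8.1] j [-28.6   6.4 -62.2  -3.4  17.8  56.2]
[[-0.158  0.853  0.497]
 [ 0.987  0.138  0.078]
 [-0.002  0.503 -0.864]]
radius 0.17296988577670727 q 1.5114016980262106 lat -0.0011753563130539914 gripN 62.16974973678589
travel [ 0.05 -0.17  0.13] turn [0.03 0.02 0.01]
travel [ 0.05 -0.36  0.5 ] turn [-0.12  0.02  0.01]
```

Call:
apply_moves:
  motion:
    - {"travel": [0, -0.06, 0.11], "turn": [0, 0, 0], "grip": -1}
    - {"travel": [0, -0.12, 0.22], "turn": [0, 0, 0], "grip": -1}
    - {"travel": [0, -0.18, 0.33], "turn": [0, 0, 0], "grip": -1}
    - {"travel": [0, -0.18, 0.33], "turn": [0, 0, 0], "grip": -1}

```text
t: 19.9
eef_pos: [0.465, -0.0635, 0.0908]
tool_rot: [[-0.159, 0.852, 0.499], [0.987, 0.138, 0.077], [-0.003, 0.505, -0.863]]
force: [-15.3, -0.0, 29.9]
finger_gap: 0.0161
grip_force: 67.0
```

Run:
```python
from h import *
lev()
```

```text
t 19.9 pos [ 0.465  -0.0635  0.0908] gap 0.016063285978147043 F [-15.3  -0.   29.9] j [-28.6   7.7 -62.9  -5.5  17.8  56.2]
[[-0.159  0.852  0.499]
 [ 0.987  0.138  0.077]
 [-0.003  0.505 -0.863]]
radius 0.17217975936264227 q 1.557376451327462 lat -0.0013159397511257262 gripN 66.9903016090393
```

It hits the hard stop with 30 N at angle 1.54 or slightly more, so the cork is home. Now I ease it up slowly.

Run:
```python
from h import *
plan(1.59,1.11,12);print();plan(1.11,.6,12);print();plan(.6,.1,12);print();plan(.1,-.01,5)
```

```text
1.55 [-0.0, 0.13, -0.25] [0.1, -0.0, 0.0]
1.51 [-0.0, 0.27, -0.48] [0.21, -0.0, 0.0]
1.47 [-0.0, 0.41, -0.72] [0.31, -0.0, -0.0]
1.43 [0.0, 0.57, -0.95] [0.42, -0.0, -0.0]
1.39 [-0.0, 0.74, -1.17] [0.52, -0.0, -0.0]
1.35 [-0.0, 0.91, -1.38] [0.62, -0.0, -0.0]
1.31 [-0.0, 1.09, -1.59] [0.73, -0.0, 0.0]
1.27 [-0.0, 1.29, -1.79] [0.83, -0.0, -0.0]
1.23 [-0.0, 1.48, -1.98] [0.94, -0.0, -0.0]
1.19 [-0.0, 1.69, -2.16] [1.04, -0.0, 0.0]
1.15 [-0.0, 1.9, -2.33] [1.14, -0.0, -0.0]
1.11 [-0.0, 2.12, -2.5] [1.25, -0.0, -0.0]

1.068 [-0.0, 0.22, -0.19] [0.11, 0.0, 0.0]
1.025 [0.0, 0.45, -0.37] [0.22, 0.0, 0.0]
0.982 [0.0, 0.69, -0.54] [0.33, -0.0, 0.0]
0.94 [0.0, 0.93, -0.7] [0.44, 0.0, 0.0]
0.898 [-0.0, 1.18, -0.85] [0.55, 0.0, 0.0]
0.855 [-0.0, 1.44, -0.99] [0.66, 0.0, 0.0]
0.812 [0.0, 1.7, -1.12] [0.77, 0.0, 0.0]
0.77 [-0.0, 1.97, -1.23] [0.88, 0.0, 0.0]
0.728 [-0.0, 2.24, -1.33] [0.99, 0.0, 0.0]
0.685 [-0.0, 2.52, -1.43] [1.1, 0.0, 0.0]
0.642 [-0.0, 2.79, -1.51] [1.21, 0.0, 0.0]
0.6 [-0.0, 3.08, -1.57] [1.32, 0.0, 0.0]

0.558 [0.0, 0.27, -0.09] [0.11, -0.0, 0.0]
0.517 [0.0, 0.55, -0.16] [0.22, -0.0, 0.0]
0.475 [0.0, 0.82, -0.22] [0.32, -0.0, -0.0]
0.433 [0.0, 1.1, -0.27] [0.43, -0.0, 0.0]
0.392 [0.0, 1.39, -0.31] [0.54, -0.0, -0.0]
0.35 [0.0, 1.67, -0.34] [0.65, -0.0, -0.0]
0.308 [0.0, 1.95, -0.36] [0.76, -0.0, -0.0]
0.267 [0.0, 2.24, -0.36] [0.87, 0.0, -0.0]
0.225 [0.0, 2.52, -0.35] [0.97, 0.0, -0.0]
0.183 [0.0, 2.81, -0.33] [1.08, -0.0, -0.0]
0.142 [0.0, 3.09, -0.3] [1.19, 0.0, 0.0]
0.1 [0.0, 3.37, -0.25] [1.3, -0.0, -0.0]

0.078 [-0.0, 0.15, 0.01] [0.06, 0.0, -0.0]
0.056 [-0.0, 0.3, 0.03] [0.11, -0.0, 0.0]
0.034 [0.0, 0.45, 0.05] [0.17, -0.0, 0.0]
0.012 [0.0, 0.6, 0.07] [0.23, -0.0, 0.0]
-0.01 [-0.0, 0.75, 0.09] [0.29, -0.0, 0.0]
```

Call:
apply_moves:
  motion:
    - {"travel": [0, 0.13, -0.25], "turn": [0.1, 0, 0], "grip": -1}
    - {"travel": [0, 0.27, -0.48], "turn": [0.2, 0, 0], "grip": -1}
    - {"travel": [0, 0.41, -0.72], "turn": [0.3, 0, 0], "grip": -1}
    - {"travel": [0, 0.57, -0.95], "turn": [0.4, 0, 0], "grip": -1}
    - {"travel": [0, 0.74, -1.17], "turn": [0.5, 0, 0], "grip": -1}
    - {"travel": [0, 0.91, -1.38], "turn": [0.6, 0, 0], "grip": -1}
    - {"travel": [0, 1.09, -1.59], "turn": [0.7, 0, 0], "grip": -1}
    - {"travel": [0, 1.29, -1.79], "turn": [0.8, 0, 0], "grip": -1}
    - {"travel": [0, 1.48, -1.98], "turn": [0.9, 0, 0], "grip": -1}
    - {"travel": [0, 1.69, -2.16], "turn": [1, 0, 0], "grip": -1}
    - {"travel": [0, 1.9, -2.33], "turn": [1.1, 0, 0], "grip": -1}
    - {"travel": [0, 2.12, -2.5], "turn": [1.2, 0, 0], "grip": -1}

```text
t: 21.1
eef_pos: [0.4796, -0.0611, 0.1704]
tool_rot: [[-0.158, 0.901, 0.404], [0.987, 0.146, 0.062], [-0.003, 0.409, -0.913]]
force: [2.5, -1.3, 1.9]
finger_gap: 0.0161
grip_force: 59.4
```

Run:
```python
from h import *
lev();X,R=barpose(1.11);togo(X,R)
```

```text
t 21.1 pos [ 0.4796 -0.0611  0.1704] gap 0.016080490240223313 F [ 2.5 -1.3  1.9] j [-24.2   0.7 -49.1  19.6  12.9  59. ]
[[-0.158  0.901  0.404]
 [ 0.987  0.146  0.062]
 [-0.003  0.409 -0.913]]
radius 0.17379845808892416 q 1.0772929266329752 lat -0.0012241065825776484 gripN 59.40797567367554
travel [ 0.05 -0.2   0.11] turn [-0.05  0.03  0.02]
```

Following well; continue up.

Call:
apply_moves:
  motion:
    - {"travel": [0, 0.22, -0.19], "turn": [0.11, 0, 0], "grip": -1}
    - {"travel": [0, 0.45, -0.37], "turn": [0.22, 0, 0], "grip": -1}
    - {"travel": [0, 0.69, -0.54], "turn": [0.33, 0, 0], "grip": -1}
    - {"travel": [0, 0.93, -0.7], "turn": [0.44, 0, 0], "grip": -1}
    - {"travel": [0, 1.18, -0.85], "turn": [0.55, 0, 0], "grip": -1}
    - {"travel": [0, 1.44, -0.99], "turn": [0.66, 0, 0], "grip": -1}
    - {"travel": [0, 1.7, -1.12], "turn": [0.77, 0, 0], "grip": -1}
    - {"travel": [0, 1.97, -1.23], "turn": [0.88, 0, 0], "grip": -1}
    - {"travel": [0, 2.24, -1.33], "turn": [0.99, 0, 0], "grip": -1}
    - {"travel": [0, 2.52, -1.43], "turn": [1.1, 0, 0], "grip": -1}
    - {"travel": [0, 2.79, -1.51], "turn": [1.21, 0, 0], "grip": -1}
    - {"travel": [0, 3.08, -1.57], "turn": [1.32, 0, 0], "grip": -1}

```text
t: 22.3
eef_pos: [0.5299, -0.0528, 0.2362]
tool_rot: [[-0.156, 0.944, 0.291], [0.988, 0.15, 0.043], [-0.003, 0.294, -0.956]]
force: [-6.9, -4.4, 9.4]
finger_gap: 0.016
grip_force: 56.5
```

Call:
apply_moves:
  motion:
    - {"travel": [0, 0.27, -0.09], "turn": [0.11, 0, 0], "grip": -1}
    - {"travel": [0, 0.55, -0.16], "turn": [0.22, 0, 0], "grip": -1}
    - {"travel": [0, 0.82, -0.22], "turn": [0.32, 0, 0], "grip": -1}
    - {"travel": [0, 1.1, -0.27], "turn": [0.43, 0, 0], "grip": -1}
    - {"travel": [0, 1.39, -0.31], "turn": [0.54, 0, 0], "grip": -1}
    - {"travel": [0, 1.67, -0.34], "turn": [0.65, 0, 0], "grip": -1}
    - {"travel": [0, 1.95, -0.36], "turn": [0.76, 0, 0], "grip": -1}
    - {"travel": [0, 2.24, -0.36], "turn": [0.87, 0, 0], "grip": -1}
    - {"travel": [0, 2.52, -0.35], "turn": [0.97, 0, 0], "grip": -1}
    - {"travel": [0, 2.81, -0.33], "turn": [1.08, 0, 0], "grip": -1}
    - {"travel": [0, 3.09, -0.3], "turn": [1.19, 0, 0], "grip": -1}
    - {"travel": [0, 3.37, -0.25], "turn": [1.3, 0, 0], "grip": -1}

```text
t: 23.5
eef_pos: [0.6086, -0.0393, 0.2664]
tool_rot: [[-0.158, 0.97, 0.183], [0.987, 0.155, 0.029], [-0.0, 0.185, -0.983]]
force: [0.8, -2.5, 1.8]
finger_gap: 0.0163
grip_force: 56.9
```

Run:
```python
from h import *
lev();X,R=barpose(0);togo(X,R)
```

```text
t 23.5 pos [ 0.6086 -0.0393  0.2664] gap 0.016310150535480565 F [ 0.8 -2.5  1.8] j [-12.6  16.1 -10.5  53.5   3.9  68.7]
[[-0.158  0.97   0.183]
 [ 0.987  0.155  0.029]
 [-0.     0.185 -0.983]]
radius 0.1760046097826034 q 0.08564487000742149 lat -0.00010837975921322747 gripN 56.898924708366394
travel [0.   0.58 0.11] turn [ 0.14  0.01 -0.  ]
```

Call:
apply_moves:
  motion:
    - {"travel": [0, 0.15, 0.01], "turn": [0.06, 0, 0], "grip": -1}
    - {"travel": [0, 0.3, 0.03], "turn": [0.11, 0, 0], "grip": -1}
    - {"travel": [0, 0.45, 0.05], "turn": [0.17, 0, 0], "grip": -1}
    - {"travel": [0, 0.58, 0.07], "turn": [0.2, 0, 0], "grip": -1}
    - {"travel": [0, 0.7, 0.08], "turn": [0.2, 0, 0], "grip": -1}
    - {"travel": [0, 0.7, 0.08], "turn": [0.2, 0, 0], "grip": -1}

```text
t: 24.1
eef_pos: [0.624, -0.0367, 0.2673]
tool_rot: [[-0.157, 0.974, 0.164], [0.988, 0.155, 0.026], [-0.0, 0.166, -0.986]]
force: [-7.7, -4.4, 4.0]
finger_gap: 0.0161
grip_force: 58.5
```

Run:
```python
from h import *
lev();X,R=barpose(0);togo(X,R)
```

```text
t 24.1 pos [ 0.624  -0.0367  0.2673] gap 0.016133541836369725 F [-7.7 -4.4  4. ] j [-11.8  18.5  -6.8  55.8   3.4  69.4]
[[-0.157  0.974  0.164]
 [ 0.988  0.155  0.026]
 [-0.     0.166 -0.986]]
radius 0.1758289257986897 q -0.005383080907667148 lat 3.553373901837506e-05 gripN 58.53366136550903
travel [-0.   -0.04  0.03] turn [-0.09  0.01 -0.01]
```

The lever is at its stop. I release and retreat upward.

Call:
apply_moves:
  motion:
    - {"travel": [0, -0.08, 0], "turn": [0, 0, 0], "grip": -0.5}
    - {"travel": [0, -0.08, 0], "turn": [0, 0, 0], "grip": -0.2}
    - {"travel": [0, -0.08, 0], "turn": [0, 0, 0], "grip": 0.2}
    - {"travel": [0, -0.08, 0], "turn": [0, 0, 0], "grip": 0.2}
    - {"travel": [0, -0.08, 0], "turn": [0, 0, 0], "grip": 0.2}
    - {"travel": [0, -0.08, -0.7], "turn": [0, 0, 0], "grip": 0.2}
    - {"travel": [0, -0.08, -2], "turn": [0, 0, 0], "grip": 0.2}
    - {"travel": [0, -0.08, -3.5], "turn": [0, 0, 0], "grip": 0.2}
    - {"travel": [0, -0.5, -5], "turn": [0, 0, 0], "grip": 0.2}
    - {"travel": [0, -2, -6], "turn": [0, 0, 0], "grip": 0.2}
    - {"travel": [0, -4, -6], "turn": [0, 0, 0], "grip": 0.2}
    - {"travel": [0, -6, -6], "turn": [0, 0, 0], "grip": 0.2}

```text
t: 25.3
eef_pos: [0.4539, -0.0639, 0.3907]
tool_rot: [[-0.159, 0.973, 0.17], [0.987, 0.157, 0.026], [-0.002, 0.172, -0.985]]
force: [-0.6, -0.7, 0.6]
finger_gap: 0.0512
grip_force: 0.0
```

Run:
```python
from h import *
import pickle
st()
t=robot.grab_frame("top");w=robot.grab_frame("wrist");s=robot.grab_frame("scene")
a=cv2.resize(t["pixels"][120:280,270:470],(400,320),interpolation=cv2.INTER_CUBIC)
b=cv2.resize(cv2.rotate(w["pixels"],cv2.ROTATE_90_COUNTERCLOCKWISE),(360,576))
c=cv2.resize(s["pixels"][180:340,240:460],(400,256),interpolation=cv2.INTER_CUBIC)
L=np.vstack([a,c]);cv2.imwrite("pics/fin.png",np.hstack([L,b]))
```

```text
t 25.3 pos [ 0.4539 -0.0639  0.3907] gap 0.051222781809384825 F [-0.6 -0.7  0.6] j [-20.5  -2.2 -13.6  70.    4.8  60.7]
[[-0.159  0.973  0.17 ]
 [ 0.987  0.157  0.026]
 [-0.002  0.172 -0.985]]
```

View pics/fin.png

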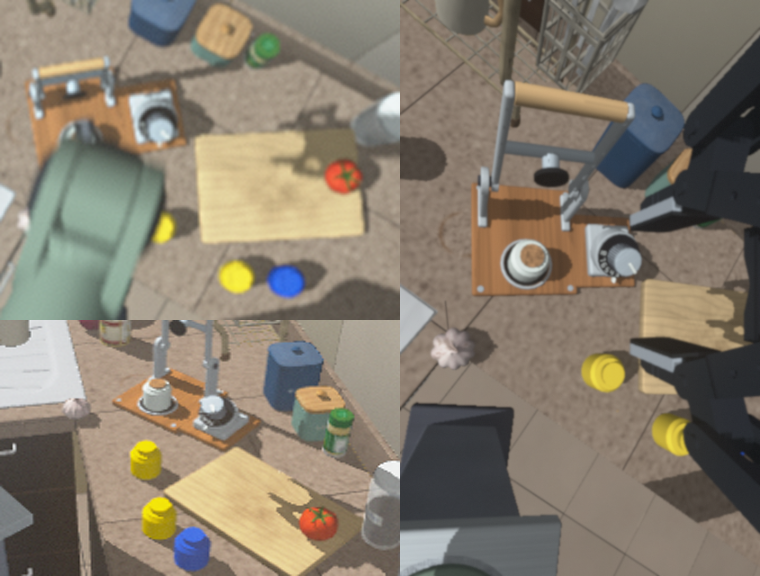

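The final view shows the jar upright in the ring with its cork low, the lever at rest, the other things undisturbed, and the arm clear.

```bash
python3 -c "
from rig import robot
print(robot.hand_in())"
```

```text
the job is handed in; nothing more can be done
None
```

The job is handed in at about 25 s of the 72 s allowed: sleeve set from 5 to 3, jar standing upright in the ring, lever pulled to its hard stop so the cork should be fully home (not measured separately), lever eased back to rest, and the other things left where they were.

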